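Sort finished furniture parts into their sample trays

ROBOT

A 6-joint arm with a two-finger parallel gripper is mounted at the origin on the work surface. World frame = base frame: x ahead of the robot, y to its left, z up, the work surface at z = 0. Lengths are in mm, angles in rad, forces in N, time in s.
With the tool pointing down it reaches from about 325 to 775 mm from the base axis. Payload 5.5 kg.
Tool frame: the origin (TCP) lies at the very end of the fingers, on their centre line; the grasp point (between the pads) lies 19 mm behind it (robot.tcp_to_grasp is the z of the grasp point in the tool frame, in mm); z points along the fingers, y is the direction in which the jaws open and shut (so a half turn about z gives the same grasp; the last joint's range is limited). The gripper opens to 85 mm and grips with 20 to 120 N. Pads are 22 mm wide; open, the fingers measure 114 mm over their backs; the gripper's body (76 mm by 85 mm) begins 54 mm behind the grasp point. The pads swing forward as they close: fully open they stand 13 mm farther back than shut.
Start: joints at [-1.273, 0.091, 1.231, -0, 1.82, -0.057], TCP at [208.442, -562.644, 231.275] pointing down, gripper open.
Joint ranges: [-2.87, 2.87], [-0.86, 2.18], [0.17, 2.46], [-1.51, 4.65], [0.06, 2.69], [-2.65, 2.65]. Speed limits (rad/s): [2.57, 2.57, 3.01, 3.14, 3.14, 3.14].

INTERFACE

Orientations are given as a unit quaternion [w, x, y, z].
In Python, from bench import monitor, vision, order, robot gives the robot as it stands. The module is installed in compiled form; this text tells all that it offers.
- The arm moves only by the shell command python3 -m pendant 'ROWS' [FORCE]. ROWS is text: rows parted by semicolons, each of 7 numbers parted by spaces: the closure, from 0 (fully open) to 1 (shut), then the shift along the tool's x, y, z in cm, then the turn, a rotation vector about the tool's x, y, z in degrees. In form: gripper tx ty tz rx ry rz; .... A call has 1 to 10 rows; each row shifts and turns the pose as measured when the row begins, along the tool's axes as they then stand; what a row does not reach is not made up. A row lasts 1/8 s, in which the tool goes at most 62.5 mm and 10.7 degrees, less where a joint would pass 70% of its speed; a pose out of reach is approached as far as the arm can. A call with a gripper value outside its range is refused whole. The fingers move at their own pace and stop on an object; FORCE is the grip in N (left out, the last holds). Time passes only in rows, so rows that do not move let the fingers close. It gives the time, the measured TCP pose, the force and the opening at its end, in the units of the state.
- monitor.observe(): the state, without advancing time (a new reading comes with each control period).
- vision.capture(name): name is "side" or "top" or "wrist"; returns a dict with "frame" (384x512x3 uint8, red, green, blue), "range_z" (384x512 float32, mm along the optical axis (not along the pixel's ray), 0 where there is no reading), "fx", "fy", "cx", "cy" (pixels), "extrinsics" (4x4, takes a point from camera to world coordinates). Camera axes: x right, y down, z forward; pixel columns grow to the right and rows downward; lengths in mm; the calibration is good to about 2 mm. A picture is of the moment at which its call begins.
- order.job_done(): hands the job in, once; it reports no verdict.
The state is a dict: "time": time; "joints": joint angles; "joint_velocities": joint speeds; "effort": joint torques, N m; "position": TCP position; "tool_rot": TCP orientation; "wrist_force": force on the tool from outside, world axes, zero at the start; "moment": the same for the moment, N m; "finger_gap": finger opening in mm.
Only numpy, scipy, OpenCV 4.12 (cv2) and the standard library are available. Lean on these libraries where they do the work, as an engineer would, in place of code of your own. Each camera call takes 0.05 s, during which the arm holds its last target.

TASK

Sort the loose wooden furniture parts into the blue trays: each tray has a sample part on its ledge showing the kind that belongs in it, whatever the shade of the wood (two square feet, two turned knobs, one tenoned rail). Set every part flat on the floor of its tray, side by side and upright as it stands now, not on top of another or on the rim. Leave the sanding block where it lies and do not knock over the glue bottle.

Things in the scene. Friction and masses are not known exactly. Their poses are not given: they have to be found in the camera images.
- foot_light: loose square furniture foot of light wood, standing on its base slab: slab 48 by 48 by 10 mm high, above it a block 38 by 38 up to 40 mm high, small dark dowel hole in the top. Origin under the centre; z up, x and y square to its sides; at the start x points away from the robot within 0.4 rad. Grip the 38 block above the slab.
- foot_dark: loose square furniture foot of dark wood, standing on its base slab: slab 48 by 48 by 10 mm high, above it a block 38 by 38 up to 40 mm high, small dark dowel hole in the top. Origin under the centre; z up, x and y square to its sides; at the start x points away from the robot within 0.4 rad. Grip the 38 block above the slab.
- knob_light: loose turned drawer knob of light wood, standing on its foot: round foot 32 mm across, narrow neck 20 across, cap 40 across whose straight sides lie 23 to 34 mm above the table, top at 42 mm. Origin under the centre, z up (the axis of turning).
- knob_dark: loose turned drawer knob of dark wood, standing on its foot: round foot 32 mm across, narrow neck 20 across, cap 40 across whose straight sides lie 23 to 34 mm above the table, top at 42 mm. Origin under the centre, z up (the axis of turning).
- rail: loose short cross rail of light wood, lying flat: bar 90 mm long (x), 24 mm wide (y), 24 mm high, with a 12 by 12 mm tenon 12 mm long in the middle of each end, 114 mm long in all. Origin under the centre; x along its length, z up. At the start x points away from the robot, turned at most 0.5 rad either way.
- tray_feet: fixed blue open tray; the sample on its ledge is a square foot. Origin under the centre of the tray less ledge: 130 (x) by 150 (y) mm, inside 120 by 140, walls 5 thick, 20 high, inner floor 4 above the table. Ledge 56 wide, 12 high along its +x side (away from the robot), centred 93 from the origin; sample's top at most 54 up. A chisel or file under 20 mm may lie between trays.
- tray_knobs: fixed blue open tray; the sample on its ledge is a turned knob. Origin under the centre of the tray less ledge: 130 (x) by 150 (y) mm, inside 120 by 140, walls 5 thick, 20 high, inner floor 4 above the table. Ledge 56 wide, 12 high along its +x side (away from the robot), centred 93 from the origin; sample's top at most 54 up. A chisel or file under 20 mm may lie between trays.
- tray_rail: fixed blue open tray; the sample on its ledge is a tenoned rail. Origin under the centre of the tray less ledge: 130 (x) by 150 (y) mm, inside 120 by 140, walls 5 thick, 20 high, inner floor 4 above the table. Ledge 56 wide, 12 high along its +x side (away from the robot), centred 93 from the origin; sample's top at most 54 up. A chisel or file under 20 mm may lie between trays.
- sanding_block: grey sanding block, 62 by 44 by 28 mm high, loose, lying in the row (across, along y) among the parts: to be left where it lies. The row's six things (five parts and this) stand at least 95 mm apart, centre to centre. Origin under its centre.
- glue_bottle: white glue bottle with a yellow cap, 60 mm across and 160 mm high, loose, standing on the table to the left (+y) of the trays: not to be knocked over. Origin under its centre.
Things that resemble listed ones, but are neither listed nor needed, are in the scene too. Leave any green or red look-alike of the foot_dark alone.

How it is judged:
By the outcome, as a careful person would: the job done as asked, in the order asked, and still so for the second after the job is handed in, with the robot touching nothing.
It also fails if it takes over 112 s, if anything falls off the work surface, if the arm or the gripper's body presses on something with over 40 N, if the wrist force passes 120 N, or if a joint passes its speed limit or range.

## Working session

There is one attempt and no reset: what is moved stays moved. The work goes in short steps, Python scripts to look and compute and a shell command to move; the robot and the scene stay as the last step left them, time stands still between calls to the robot, and variables do not carry over. Pictures are saved under pics/ and viewed, and the job is handed in when it is done.

```bash
ls; mkdir -p pics
python3 - <<'E'
from bench import monitor, vision, robot
import cv2, numpy as np, pickle
for n in ("top","side"):
    c=vision.capture(n); pickle.dump(c,open(n+".pkl","wb"))
    cv2.imwrite(f"pics/{n}0.png",cv2.resize(c["frame"][:,:,::-1],(800,600)))
    print(n,c["fx"],c["fy"],c["cx"],c["cy"]); print(c["extrinsics"].round(3))
s=monitor.observe()
for k in s: print(k,s[k])
print([a for a in dir(robot) if a[0]!='_'])
E
```

```text
pics
top 463.1328279545324 463.1328279545324 255.88746977346165 189.85031217326517
[[ 7.000000e-03 -9.830000e-01  1.850000e-01  2.706890e+02]
 [-1.000000e+00 -5.000000e-03  1.400000e-02  7.182500e+01]
 [-1.300000e-02 -1.850000e-01 -9.830000e-01  1.143473e+03]
 [ 0.000000e+00  0.000000e+00  0.000000e+00  1.000000e+00]]
side 352.6594340426816 352.6594340426816 259.49552162572564 186.0860925101005
[[-9.23000e-01 -2.45000e-01  2.97000e-01  1.98230e+02]
 [-3.85000e-01  5.95000e-01 -7.06000e-01  7.56283e+02]
 [-3.00000e-03 -7.65000e-01 -6.43000e-01  6.56663e+02]
 [ 0.00000e+00  0.00000e+00  0.00000e+00  1.00000e+00]]
time 0.1
joints [-1.27271575e+00  9.18552145e-02  1.23177785e+00 -6.02172921e-08
  1.81980685e+00 -5.67173019e-02]
joint_velocities [ 5.44905109e-04 -2.19810392e-03 -1.70303379e-03  5.29702403e-04
 -2.01020409e-04 -3.07204595e-05]
effort [ 2.68472031e-03 -4.60216856e+01 -4.19219434e+01 -6.66059259e-05
  1.06734456e-02  6.75744133e-06]
position [ 208.35456796 -562.39173369  230.21405143]
tool_rot [-9.16909861e-04  9.84305613e-01  1.76469850e-01 -1.11223922e-04]
wrist_force [0.3999228  0.50732967 0.31800044]
moment [ 0.04192459  0.02244664 -0.0683995 ]
finger_gap 85.13328375918331
['Unreachable', 'tcp_to_grasp']
```

View pics/top0.png

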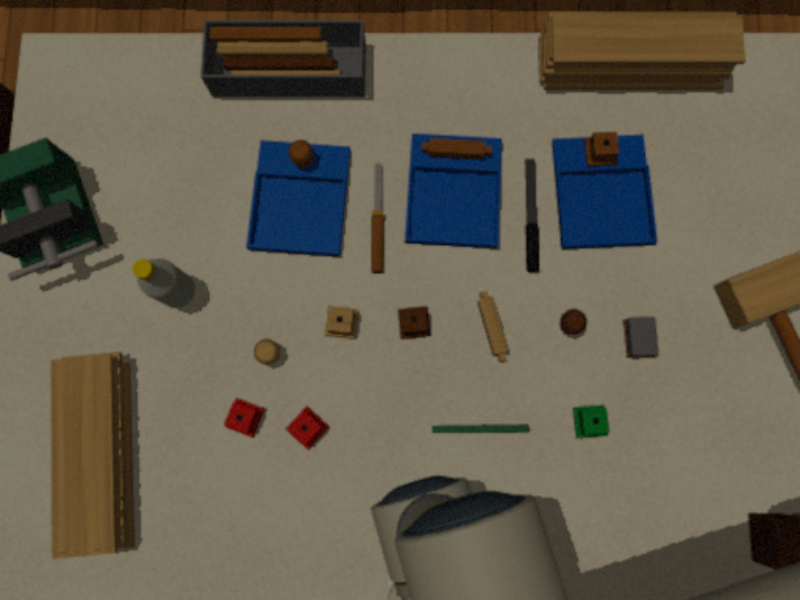

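View pics/side0.png

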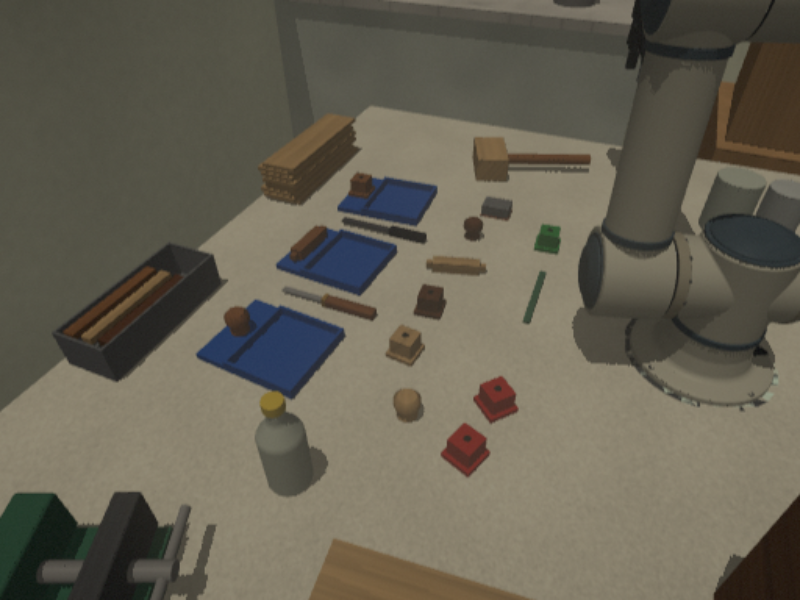

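The top view (800x600) shows three trays: knob at (300,200), rail at (455,190) and foot at (605,190). The parts are the light knob (267,351), light foot (341,321), dark foot (415,322), rail (493,326) and dark knob (573,321). The grey block is at (641,337) and the bottle at about (165,280). The red and green look-alikes stay put.

```bash
cat > h.py <<'E'
import numpy as np, cv2
def world(c):
    z=c["range_z"].astype(float); v,u=np.mgrid[:z.shape[0],:z.shape[1]]
    p=np.stack([(u-c["cx"])/c["fx"]*z,(v-c["cy"])/c["fy"]*z,z,np.ones_like(z)],-1)
    w=(p@np.array(c["extrinsics"]).T)[...,:3]; w[z<=0]=np.nan
    return w
E
python3 - <<'E'
from h import *
import pickle
c=pickle.load(open("top.pkl","rb")); w=world(c)
k=512/800
objs=dict(knob_light=(267,351,25),foot_light=(341,321,30),foot_dark=(415,322,30),rail=(493,326,45),knob_dark=(573,321,25),block=(641,337,30),bottle=(165,280,45))
t=w[int(300*k):int(420*k),int(200*k):int(700*k)]
print("table z",np.nanpercentile(t[...,2],[5,30,50]))
for n,(u,v,r) in objs.items():
    s=w[int((v-r)*k):int((v+r)*k),int((u-r)*k):int((u+r)*k)].reshape(-1,3)
    zt=np.nanpercentile(s[:,2],97)
    q=s[s[:,2]>zt-(6 if n!="rail" else 4)] if n!="bottle" else s[s[:,2]>30]
    (cx,cy),(a,b),ang=cv2.minAreaRect((q[:,:2]*100).astype(np.float32))
    print(n,"top",zt.round(1),"mean",q.mean(0).round(1),"rect",round(cx/100,1),round(cy/100,1),round(a/100,1),round(b/100,1),round(ang,1),len(q))
# trays
hsv=cv2.cvtColor(c["frame"],cv2.COLOR_RGB2HSV)
blue=((hsv[...,0]>100)&(hsv[...,0]<130)&(hsv[...,1]>150)).astype(np.uint8)
nl,lab,st,_=cv2.connectedComponentsWithStats(blue)
for i in range(1,nl):
    if st[i,4]>500:
        q=w[lab==i]; q=q[np.isfinite(q[:,2])]
        (cx,cy),(a,b),ang=cv2.minAreaRect((q[:,:2]*100).astype(np.float32))
        f=q[(q[:,2]<7)]
        print("tray",cx/100,cy/100,a/100,b/100,ang, "floor z",np.median(f[:,2]),"box",(cv2.boxPoints(((cx,cy),(a,b),ang))/100).round().tolist())
E
```

```text
table z [-2.93220499 -0.35852888  0.88790704]
knob_light top 43.5 mean [393.3 294.3  41.5] rect 392.9 295.8 33.4 35.3 37.8 154
foot_light top 42.3 mean [444.4 182.2  40.6] rect 444.4 182.5 37.9 38.1 82.9 239
foot_dark top 42.5 mean [444.6  67.6  40.8] rect 444.8 67.7 38.0 37.9 4.8 242
rail top 25.6 mean [438.8 -56.2  24.7] rect 444.2 -54.9 100.5 24.1 14.9 336
knob_dark top 43.5 mean [ 443.6 -178.6   41.6] rect 442.6 -178.5 35.2 33.6 48.2 159
block top 31.0 mean [ 422.3 -287.1   28.5] rect 423.4 -287.3 58.9 42.1 1.4 402
bottle top 158.6 mean [489.7 438.2 106.5] rect 493.8 445.9 53.1 59.4 52.3 807
tray 663.696484375 0.7088671875 149.711689453125 185.9057421875 86.73988342285156 floor z 4.398797686771786 box [[567.0, -69.0], [752.0, -79.0], [761.0, 70.0], [575.0, 81.0]]
tray 662.334453125 -241.63048828125 184.5362109375 155.084404296875 3.202735185623169 floor z 4.3724479693514695 box [[566.0, -169.0], [575.0, -324.0], [759.0, -314.0], [750.0, -159.0]]
tray 650.056015625 254.5548828125 148.493701171875 185.97505859375 85.63890075683594 floor z 4.389590312735436 box [[552.0, 188.0], [737.0, 173.0], [748.0, 322.0], [563.0, 336.0]]
```

```bash
cat >> h.py <<'E'
def go(x,y,z=None,psi=None):
    """psi deg = yaw of tool x; jaws yaw = psi-90. prints turn (rz) and shift in tool axes AFTER the turn, cm"""
    from bench import monitor
    from scipy.spatial.transform import Rotation as R
    s=monitor.observe(); q=s["tool_rot"]; p=np.array(s["position"])
    M=R.from_quat([q[1],q[2],q[3],q[0]])
    if psi is None: psi=np.degrees(np.arctan2(M.as_matrix()[1,0],M.as_matrix()[0,0]))
    T=R.from_euler('z',psi,degrees=True)*R.from_euler('x',180,degrees=True)
    rv=(M.inv()*T).as_rotvec(degrees=True)
    d=T.inv().apply(np.array([x,y,p[2] if z is None else z])-p)/10
    print("pos",p.round(1),"turn",rv.round(1),"shift cm after turn",d.round(2),"t",round(s["time"],2),"gap",round(s["finger_gap"],1),"F",np.round(s["wrist_force"],1))
E
python3 - <<'E'
from h import *
import pickle
c=pickle.load(open("top.pkl","rb")); w=world(c)
k=512/800
for n,(u,v,r),zl in (("rail",(493,326,55),9),("fl",(341,321,30),30),("fd",(415,322,30),30)):
    s=w[int((v-r)*k):int((v+r)*k),int((u-r)*k):int((u+r)*k)].reshape(-1,3)
    m=(s[:,2]>zl); q=s[m]
    (a)=cv2.minAreaRect((q[:,:2]*100).astype(np.float32)); print(n,np.array(a[0])/100,np.array(a[1])/100,a[2])
    e=np.linalg.eigh(np.cov(q[:,:2].T)); d=e[1][:,1]; print("pca yaw",np.degrees(np.arctan(d[1]/d[0])), q.mean(0), [ (q[:,:2]@d).min(),(q[:,:2]@d).max()])
from h import go
go(438,-56,160,90)
img=c["frame"][170:240,140:440,::-1]
cv2.imwrite("pics/row.png",cv2.resize(img,(800,187),interpolation=cv2.INTER_CUBIC))
E
```

```text
rail [467.00671875 -65.86623047] [ 72.60245117 154.90384766] 70.22438049316406
pca yaw 10.070737089797225 [439.03595598 -56.59903872  22.95673678] [np.float64(-503.24435422621445), np.float64(-365.89735950630444)]
fl [444.40546875 182.32455078] [38.23766602 38.06602295] 82.90858459472656
pca yaw -57.935424804845105 [443.78940478 181.89267661  40.18343405] [np.float64(-106.82726674614253), np.float64(-55.68172463163907)]
fd [444.81460937  67.71315918] [38.02984375 37.88868896] 4.825317859649658
pca yaw 6.145841780767993 [444.17450108  67.61959762  40.58388875] [np.float64(-468.547591130458), np.float64(-430.26550352834215)]
pos [ 208.4 -562.4  230.2] turn [ -0.1  -0.1 -69.7] shift cm after turn [50.64 22.96  7.02] t 0.1 gap 85.1 F [0.4 0.5 0.3]
```

```bash
python3 -m pendant '0 0 0 0 0 0 -10; 0 0 0 0 0 0 -10; 0 0 0 0 0 0 -10; 0 0 0 0 0 0 -10; 0 0 0 0 0 0 -10; 0 0 0 0 0 0 -10; 0 0 0 0 0 0 -10'; python3 -c "
from h import go
go(430,-56,160,90)"
```

```text
time: 0.98
position: [208.0, -561.1, 225.3]
tool_rot: [-0.005, 0.691, 0.723, 0.003]
wrist_force: [-0.1, -1.4, -0.2]
finger_gap: 85.5
pos [ 208.  -561.1  225.3] turn [-0.2 -0.6  2.6] shift cm after turn [50.51 22.2   6.53] t 0.97 gap 85.5 F [-0.1 -1.4 -0.2]
```

View pics/row.png

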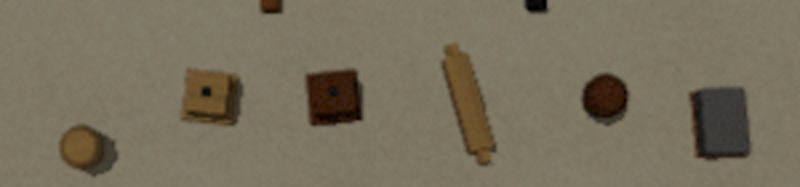

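```bash
python3 -m pendant '0.3 5 2.2 0 0 0 0.3; 0.3 5 2.2 0 0 0 0.3; 0.3 5 2.2 0 0 0 0.3; 0.3 5 2.2 0 0 0 0.3; 0.3 5 2.2 0 0 0 0.3; 0.3 5 2.2 0 0 0 0.3; 0.3 5 2.2 0 0 0 0.3; 0.3 5 2.2 0 0 0 0.3; 0.3 5 2.2 0 0 0 0; 0.3 0 0 0 0 0 0'
python3 - <<'E'
from h import *
from bench import vision
c=vision.capture("wrist"); print(c["extrinsics"].round(3),c["fx"])
import pickle; pickle.dump(c,open("w1.pkl","wb"))
cv2.imwrite("pics/w1.png",c["frame"][:,:,::-1])
go(440,-57,160,90)
E
```

```text
time: 2.22
position: [397.9, -91.3, 224.0]
tool_rot: [-0.009, 0.706, 0.708, 0.005]
wrist_force: [-0.5, -0.9, -0.4]
finger_gap: 59.5
[[ 1.00000e+00  5.00000e-03 -7.00000e-03  3.99101e+02]
 [ 3.00000e-03 -9.57000e-01 -2.91000e-01 -1.58420e+01]
 [-8.00000e-03  2.91000e-01 -9.57000e-01  3.68539e+02]
 [ 0.00000e+00  0.00000e+00  0.00000e+00  1.00000e+00]] 293.240470455185
pos [397.5 -92.9 224. ] turn [-0.4 -1.1  0.1] shift cm after turn [3.59 4.25 6.4 ] t 2.27 gap 59.5 F [ 0.7 -0.8 -0.3]
```

View pics/w1.png

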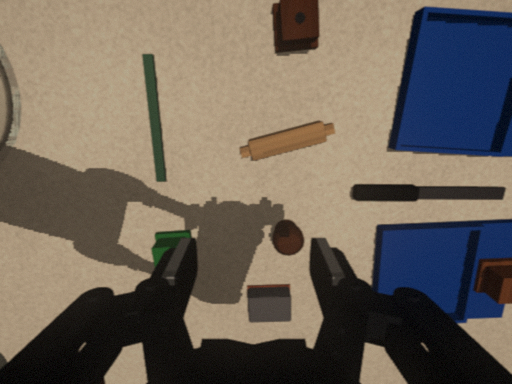

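The wrist view shows the rail from tenon (241,152) to (333,127), the dark knob at (287,237), and the block below it. I'll refine the rail pose from the depth data.

Run:
```python
from h import *
import pickle
c=pickle.load(open("w1.pkl","rb")); w=world(c)
def rep(n,u0,u1,v0,v1,zl,zh=99):
    s=w[v0:v1,u0:u1].reshape(-1,3); q=s[(s[:,2]>zl)&(s[:,2]<zh)]
    a=cv2.minAreaRect((q[:,:2]*100).astype(np.float32)); d=np.linalg.eigh(np.cov(q[:,:2].T))[1][:,1]
    print(n,np.array(a[0])/100,np.array(a[1])/100,round(a[2],1),"pca",np.degrees(np.arctan(d[1]/d[0])).round(1),q.mean(0).round(1))
rep("rail all",234,340,115,168,9)
rep("rail top",234,340,115,168,21)
rep("foot_dark",268,325,0,58,33)
rep("knob_dark",268,308,215,260,36)
for u,v in ((241,152),(333,127),(287,141)): print(w[v,u].round(1))
```

```text
rail all [436.81789063 -60.18195801] [114.16125977  24.46587402] 15.1 pca 15.2 [436.8 -59.2  23.1]
rail top [440.53558594 -59.1998584 ] [97.7856543  24.43150146] 15.1 pca 15.2 [437.1 -59.6  24.3]
foot_dark [442.95421875  62.78854492] [38.26200195 36.31123291] 5.5 pca -12.6 [442.3  61.7  40.1]
knob_dark [ 441.53195312 -183.18076172] [36.91161377 36.59816895] 36.3 pca 8.3 [ 441.2 -181.2   40.5]
[382.1 -74.2  19.2]
[489.9 -44.5  18.3]
[436.2 -60.3  23.5]
```

```bash
python3 -m pendant '0.3 0 0 0 0 0 9.4; 0.3 0 0 0 0 0 9.4; 0.3 0 0 0 0 0 9.4; 0.3 0 0 0 0 0 9.4; 0.3 0 0 0 0 0 9.4; 0.3 0 0 0 0 0 9.4; 0.3 0 0 0 0 0 9.4; 0.3 0 0 0 0 0 9.4; 0.3 0 0 0 0 0 0'; python3 -c "
from h import go
go(437.5,-58,80,15.1)"
```

```text
time: 3.4
position: [392.6, -105.5, 221.2]
tool_rot: [-0.009, 0.995, 0.099, -0.006]
wrist_force: [-0.7, -0.1, -0.6]
finger_gap: 59.9
pos [ 392.6 -105.5  221.2] turn [-1.1  0.6 -3.8] shift cm after turn [ 5.57 -3.41 14.12] t 3.4 gap 59.9 F [-0.7 -0.1 -0.6]
```

```bash
python3 -m pendant '0.3 1.5 -1 3.5 -1.1 0.6 -3.8; 0.3 1.5 -1 3.5 0 0 0; 0.3 1.5 -0.8 3.5 0 0 0; 0.3 1 -0.5 3.5 0 0 0; 0.3 0 0 0 0 0 0'; python3 -c "
from h import go
go(437.5,-58,80,15.1)"
```

```text
time: 4.03
position: [437.5, -63.5, 77.7]
tool_rot: [0.002, 0.99, 0.138, 0.001]
wrist_force: [-0.7, -0.1, 0.4]
finger_gap: 59.9
pos [437.5 -63.5  77.7] turn [ 0.2 -0.   0.8] shift cm after turn [ 0.14 -0.53 -0.23] t 4.03 gap 59.9 F [-0.7 -0.1  0.4]
```

```bash
python3 -m pendant '0.3 0.1 -0.5 1.5 0 0 0.8; 0.3 0 0 2 0 0 0; 0.3 0 0 2 0 0 0'
python3 - <<'E'
from h import *
from bench import vision
c=vision.capture("wrist")
cv2.imwrite("pics/w2.png",c["frame"][:,:,::-1])
w=world(c); 
go(437.5,-58,3,15.1)
E
```

```text
time: 4.4
position: [439.8, -60.7, 26.3]
tool_rot: [0.003, 0.991, 0.131, 0.005]
wrist_force: [-0.2, 0.0, 0.7]
finger_gap: 60.0
pos [438.2 -60.3  23.3] turn [ 0.3 -0.3 -0. ] shift cm after turn [-0.   -0.24  2.03] t 4.45 gap 59.8 F [-1.4  0.2 -2. ]
```

View pics/w2.png

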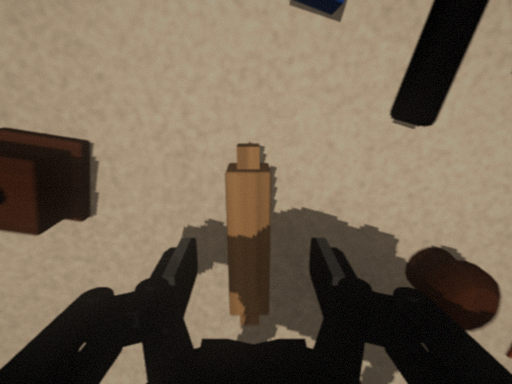

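The rail lies upright between the fingers, centred at about column 249 against 253 for the jaws. Lowering and gripping.

```bash
python3 -m pendant '0.3 0 -0.1 1 0 0 0; 0.3 0 -0.1 0.9 0 0 0; 0.3 0 0 0.2 0 0 0; 1 0 0 0 0 0 0; 1 0 0 0 0 0 0; 1 0 0 0 0 0 0; 1 0 0 0 0 0 0; 1 0 0 0 0 0 0' 50; python3 -c "
from h import go
go(437.5,-58,3,15.1)"
```

```text
time: 5.45
position: [439.6, -59.2, 4.7]
tool_rot: [0.004, 0.991, 0.131, 0.005]
wrist_force: [0.1, 0.1, -0.3]
finger_gap: 22.7
pos [439.6 -59.2   4.7] turn [ 0.5 -0.6 -0. ] shift cm after turn [-0.17 -0.17  0.17] t 5.45 gap 22.7 F [ 0.1  0.1 -0.3]
```

```bash
python3 -m pendant '1 0 0 -2 0 0 0; 1 0 0 -4 0 0 0; 1 0 0 -4 0 0 -9; 1 0 0 0 0 0 -10; 1 0 0 0 0 0 -10; 1 0 0 0 0 0 -10; 1 0 0 0 0 0 -10; 1 0 0 0 0 0 -10; 1 0 0 0 0 0 -10; 1 0 0 0 0 0 -3'; python3 -c "
from h import go
go(636,2,100,87)"
```

```text
time: 6.7
position: [437.5, -58.4, 106.8]
tool_rot: [0.005, 0.71, 0.704, 0.001]
wrist_force: [-0.2, -0.1, -0.2]
finger_gap: 22.8
pos [437.5 -58.4 106.8] turn [0.5 0.3 2.5] shift cm after turn [ 7.07 19.51  0.68] t 6.7 gap 22.8 F [-0.2 -0.1 -0.2]
```

```bash
python3 -m pendant '1 1.5 4 0 0.5 0.3 2.5; 1 1.5 4 0 0 0 0; 1 1.5 4 0 0 0 0; 1 1.5 4 0 0 0 0; 1 1 3.5 0 0 0 0; 1 0 0 0 0 0 0'
python3 - <<'E'
from h import *
from bench import vision
c=vision.capture("top")
cv2.imwrite("pics/t2.png",cv2.resize(c["frame"][80:250,130:440,::-1],None,fx=2.5,fy=2.5))
go(636,2,45,87)
E
```

```text
time: 7.45
position: [640.5, 4.4, 104.8]
tool_rot: [-0.0, 0.726, 0.688, -0.001]
wrist_force: [0.2, 0.4, -1.1]
finger_gap: 23.0
pos [639.6   4.1 105.2] turn [-0.1  0.  -0.1] shift cm after turn [-0.23 -0.35  6.02] t 7.5 gap 22.7 F [ 0.  -0.  -1.2]
```

View pics/t2.png

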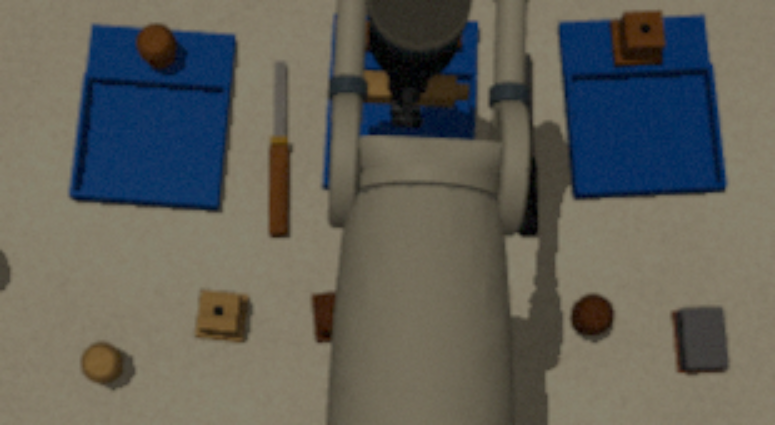

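The rail is held and spans the rail tray crosswise. Lowering.

```bash
python3 -m pendant '1 -0.2 -0.4 3 0 0 0; 1 0 0 3 0 0 0; 1 0 0 2 0 0 0; 1 0 0 0.5 0 0 0; 1 0 0 0.3 0 0 0'; python3 -c "
from h import go
go(636,2,9,87)"
```

```text
time: 8.12
position: [633.3, 0.7, 18.4]
tool_rot: [0.001, 0.727, 0.687, 0.0]
wrist_force: [-0.8, 0.4, 0.1]
finger_gap: 22.8
pos [633.3   0.7  18.4] turn [ 0.1  0.1 -0.2] shift cm after turn [0.14 0.26 0.94] t 8.12 gap 22.8 F [-0.8  0.4  0.1]
```

```bash
python3 -m pendant '1 0.1 0.2 0.5 0 0 0; 1 0 0 0.3 0 0 0; 1 0 0 0.1 0 0 0; 1 0 0 0 0 0 0'; python3 -c "
from h import go
go(636,2,9,87)"
```

```text
time: 8.62
position: [637.0, 1.6, 11.6]
tool_rot: [0.003, 0.727, 0.687, 0.002]
wrist_force: [-0.6, 0.5, -0.2]
finger_gap: 23.0
pos [637.    1.6  11.6] turn [ 0.3  0.1 -0.2] shift cm after turn [ 0.03 -0.1   0.26] t 8.62 gap 23.0 F [-0.6  0.5 -0.2]
```

```bash
python3 -m pendant '1 0 0 0.2 0 0 0; 1 0 0 0.1 0 0 0; 1 0 0 0.1 0 0 0'
```

```text
time: 9.0
position: [637.4, 1.6, 8.4]
tool_rot: [0.003, 0.727, 0.687, 0.002]
wrist_force: [-2.1, -1.1, 6.0]
finger_gap: 23.0
```

Contact felt at 6 N. Releasing.

```bash
python3 -m pendant '0.5 0 0 0 0 0 0; 0.5 0 0 0 0 0 0; 0.5 0 0 0 0 0 0; 0.5 0 0 -1 0 0 0; 0.5 0 0 -3 0 0 0; 0.5 0 0 -4 0 0 0; 0.5 0 0 -3 0 0 0'; python3 -c "
from h import go
go(443,68,100,94.8)"
```

```text
time: 9.88
position: [634.9, 1.9, 119.1]
tool_rot: [0.001, 0.727, 0.687, -0.0]
wrist_force: [0.2, -0.0, -0.3]
finger_gap: 42.4
pos [634.9   1.9 119.1] turn [ 0.   0.1 -8. ] shift cm after turn [  8.19 -18.57   1.91] t 9.88 gap 42.4 F [ 0.2 -0.  -0.3]
```

```bash
python3 -m pendant '0.2 0 0 0 0 0 -8; 0.2 1.5 -3.7 0 0 0 0; 0.2 1.5 -3.7 0 0 0 0; 0.2 1.5 -3.7 0 0 0 0; 0.2 1.5 -3.7 0 0 0 0; 0.2 1.5 -3.2 0 0 0 0; 0.2 0 0 0 0 0 0'
python3 - <<'E'
from h import *
from bench import vision
c=vision.capture("wrist"); 
import pickle; pickle.dump(c,open("w3.pkl","wb"))
cv2.imwrite("pics/w3.png",c["frame"][:,:,::-1])
go(443,66,100,94.8)
E
```

```text
time: 10.75
position: [447.0, 62.2, 127.1]
tool_rot: [0.006, 0.675, 0.737, 0.005]
wrist_force: [0.5, -0.5, 0.3]
finger_gap: 68.2
pos [448.   61.8 127.3] turn [0.9 0.2 0.2] shift cm after turn [ 0.46 -0.46  2.73] t 10.8 gap 68.1 F [ 0.8 -0.4  0.5]
```

View pics/w3.png

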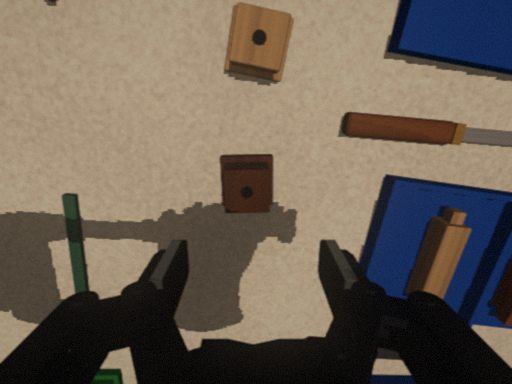

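The rail lies in its tray at around (440,250). The dark foot is at (247,190), square to the image, and the light foot at (258,40), turned about 12° relative to the tool.

Run:
```python
from h import *
import pickle
c=pickle.load(open("w3.pkl","rb")); w=world(c)
def rep(n,u0,u1,v0,v1,zl,zh=99):
    s=w[v0:v1,u0:u1].reshape(-1,3); q=s[(s[:,2]>zl)&(s[:,2]<zh)]
    a=cv2.minAreaRect((q[:,:2]*100).astype(np.float32))
    print(n,np.array(a[0])/100,np.array(a[1])/100,round(a[2],1),q.mean(0).round(1))
rep("foot_dark",215,280,150,218,36)
rep("foot_light",220,300,0,90,36)
rep("rail",395,480,200,330,10)
go(443,64,60,95)
```

```text
foot_dark [442.62839844  64.23296875] [37.48333008 38.48282715] 5.9 [442.8  65.3  40.3]
foot_light [442.4521875  178.89662109] [38.17605713 38.04270752] 84.2 [442.3 179.1  40.3]
rail [652.13914062 -23.68604492] [ 72.36820312 152.98916992] 31.3 [642.2   2.6  22.9]
pos [448.   61.8 127.3] turn [0.9 0.2 0. ] shift cm after turn [ 0.26 -0.48  6.73] t 10.8 gap 68.1 F [ 0.8 -0.4  0.5]
```

```bash
python3 -m pendant '0.2 0.2 -0.4 2.5 0.9 0 0; 0.2 0 -0.2 3 0 0 0; 0.2 0 0 3 0 0 0; 0.2 0 0 1.5 0 0 0; 0.2 0 0 0 0 0 0'; python3 -c "
from h import go
go(443,65,13,95.3)"
```

```text
time: 11.42
position: [443.0, 61.6, 19.1]
tool_rot: [-0.001, 0.676, 0.736, -0.003]
wrist_force: [-0.0, 0.6, 0.7]
finger_gap: 68.4
pos [443.   61.6  19.1] turn [-0.4  0.2 -0.4] shift cm after turn [0.33 0.03 0.61] t 11.43 gap 68.4 F [-0.   0.6  0.7]
```

```bash
python3 -m pendant '0.2 0.3 0 0.5 -0.4 0.2 -0.4; 0.2 0 0 0.2 0 0 0; 1 0 0 0 0 0 0; 1 0 0 0 0 0 0; 1 0 0 0 0 0 0; 1 0 0 0 0 0 0; 1 0 0 0 0 0 0' 50; python3 -c "
from h import go
go(443,65,13,95.3)"
```

```text
time: 12.3
position: [445.1, 64.9, 15.2]
tool_rot: [0.002, 0.674, 0.739, 0.003]
wrist_force: [-0.5, 0.1, -0.9]
finger_gap: 37.4
pos [445.1  64.9  15.2] turn [ 0.4 -0.  -0. ] shift cm after turn [ 0.03 -0.21  0.22] t 12.3 gap 37.4 F [-0.5  0.1 -0.9]
```

```bash
python3 -m pendant '1 0 0 -3 0 0 0; 1 0 0 -4 0 0 2; 1 0 0 -3 0 0 0; 1 -3.5 2 0 0 0 0; 1 -3.5 2 0 0 0 0; 1 -3.5 2 0 0 0 0; 1 -3.5 2 0 0 0 0; 1 -3.5 2 0 0 0 0; 1 -3 2 0 0 0 0; 1 0 0 0 0 0 0'; python3 -c "
from h import go
go(633.5,-209,50,93.2)"
```

```text
time: 13.55
position: [579.0, -138.8, 116.5]
tool_rot: [0.001, 0.686, 0.727, 0.002]
wrist_force: [-0.3, 0.3, -0.4]
finger_gap: 37.2
pos [ 579.  -138.8  116.5] turn [ 0.2 -0.1  0.1] shift cm after turn [-7.31  5.04  6.65] t 13.55 gap 37.2 F [-0.3  0.3 -0.4]
```

```bash
python3 -m pendant '1 -3.3 2.3 0 0 0 0; 1 -3 2.2 0 0 0 0; 1 -1 0.5 0 0 0 0; 1 0 0 2 0 0 0; 1 0 0 2 0 0 0; 1 0 0 2 0 0 0; 1 0 0 1 0 0 0; 1 0 0 0 0 0 0'; python3 -c "
from h import go
go(633.5,-209,20,93.2)"
```

```text
time: 14.55
position: [630.3, -202.8, 38.0]
tool_rot: [-0.004, 0.684, 0.729, 0.001]
wrist_force: [-0.5, -0.5, 0.0]
finger_gap: 37.2
pos [ 630.3 -202.8   38. ] turn [-0.2 -0.4  0.4] shift cm after turn [-0.64  0.29  1.8 ] t 14.55 gap 37.2 F [-0.5 -0.5  0. ]
```

```bash
python3 -m pendant '1 -0.6 0.3 0 -0.2 -0.4 0.4; 1 0 0 0.6 0 0 0; 1 0 0 0.6 0 0 0; 1 0 0 0.2 0 0 0; 1 0 0 0.2 0 0 0'; python3 -c "
from h import go
go(633.5,-209,20,93.2)"
```

```text
time: 15.18
position: [635.3, -209.6, 23.7]
tool_rot: [0.002, 0.687, 0.726, 0.001]
wrist_force: [0.3, 1.0, -0.8]
finger_gap: 37.5
pos [ 635.3 -209.6   23.7] turn [ 0.2  0.1 -0. ] shift cm after turn [ 0.07 -0.18  0.37] t 15.18 gap 37.5 F [ 0.3  1.  -0.8]
```

```bash
python3 -m pendant '1 0 0 0.2 0 0 0; 1 0 0 0.1 0 0 0; 1 0 0 0.1 0 0 0; 1 0 0 0.1 0 0 0'
```

```text
time: 15.68
position: [635.4, -209.6, 18.5]
tool_rot: [0.002, 0.687, 0.726, 0.001]
wrist_force: [-1.1, -2.0, 4.9]
finger_gap: 36.8
```

```bash
python3 -m pendant '0.35 0 0 0 0 0 0; 0.35 0 0 0 0 0 0; 0.35 0 0 0 0 0 0; 0.35 0 0 -1 0 0 0; 0.35 0 0 -3 0 0 0; 0.35 0 0 -4 0 0 0; 0.35 0 0 -2 0 0 0'
python3 - <<'E'
from h import *
from bench import vision
c=vision.capture("wrist"); cv2.imwrite("pics/w4.png",c["frame"][:,:,::-1])
go(442,-180,100,90)
E
```

```text
time: 16.55
position: [634.2, -209.2, 121.3]
tool_rot: [0.001, 0.687, 0.726, 0.001]
wrist_force: [0.5, 0.4, -0.7]
finger_gap: 55.7
pos [ 634.9 -209.4  123.6] turn [0.3 0.1 3.2] shift cm after turn [  2.94 -19.29   2.36] t 16.6 gap 55.6 F [0.6 0.  2.4]
```

View pics/w4.png

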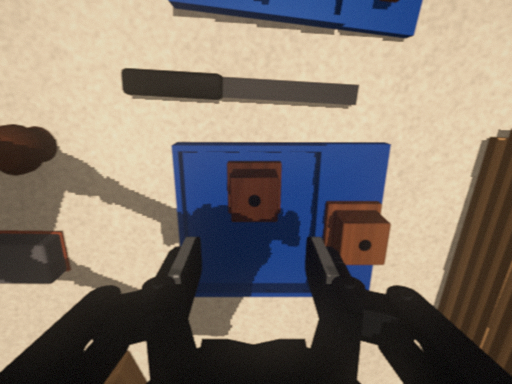

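The dark foot sits flat in the feet tray at (255,190). Next is the dark knob.

```bash
python3 -m pendant '0.2 0.6 -4 0 0 0 3; 0.2 0.6 -4 0 0 0 0; 0.2 0.6 -4 0 0 0 0; 0.2 0.6 -4 0 0 0 0; 0.2 0.5 -3 0 0 0 0; 0.2 0 0 2 0 0 0; 0.2 0 0 2 0 0 0; 0.2 0 0 0 0 0 0'
python3 - <<'E'
from h import *
from bench import vision
c=vision.capture("wrist"); cv2.imwrite("pics/w5.png",c["frame"][:,:,::-1])
w=world(c); s=w[100:300,180:330].reshape(-1,3); q=s[(s[:,2]>36)&(s[:,2]<50)]; print(len(q),q.mean(0),(q.min(0)+q.max(0))/2)
go(442.5,-180,50,90)
E
```

```text
time: 17.6
position: [438.0, -181.3, 73.5]
tool_rot: [-0.001, 0.707, 0.708, 0.0]
wrist_force: [0.2, 0.1, -0.1]
finger_gap: 68.5
2190 [ 441.58297869 -180.89812581   40.43677838] [ 441.79804844 -182.63560774   39.83603286]
pos [ 438.5 -181.5   74.5] turn [ 0.  -0.   0.1] shift cm after turn [0.15 0.4  2.45] t 17.65 gap 68.3 F [0.  1.5 1. ]
```

View pics/w5.png

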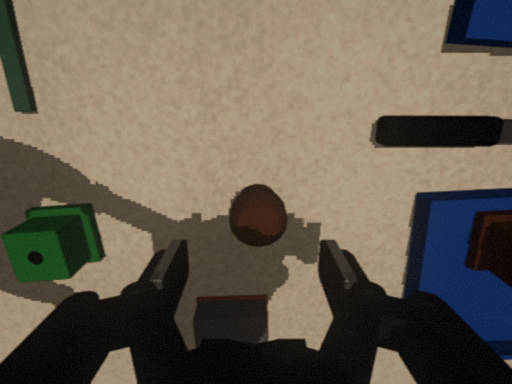

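The dark knob is centred between the jaws at (258,215), with the block clear of the fingers.

```bash
python3 -m pendant '0.2 0.1 0.4 2 0 0 0; 0.2 0 0 2.3 0 0 0; 0.2 0 0 1.5 0 0 0; 0.2 0 0 0.3 0 0 0'; python3 -c "
from h import go
go(442,-180.5,8,90)"
```

```text
time: 18.15
position: [445.6, -181.3, 13.9]
tool_rot: [0.002, 0.706, 0.708, 0.001]
wrist_force: [-0.9, -0.1, -0.0]
finger_gap: 68.4
pos [ 445.6 -181.3   13.9] turn [0.2 0.1 0.1] shift cm after turn [ 0.08 -0.36  0.59] t 18.15 gap 68.4 F [-0.9 -0.1 -0. ]
```

```bash
python3 -m pendant '0.2 0.1 -0.3 0.4 0 0 0; 0.2 0 0 0.1 0 0 0; 0.2 0 0 0 0 0 0; 1 0 0 0 0 0 0; 1 0 0 0 0 0 0; 1 0 0 0 0 0 0; 1 0 0 0 0 0 0; 1 0 0 0 0 0 0' 50; python3 -c "
from h import go
go(442,-180.5,8,90)"
```

```text
time: 19.15
position: [444.1, -181.1, 11.6]
tool_rot: [0.004, 0.706, 0.708, 0.002]
wrist_force: [-0.1, 0.3, -0.0]
finger_gap: 38.0
pos [ 444.1 -181.1   11.6] turn [0.4 0.2 0.1] shift cm after turn [ 0.06 -0.21  0.36] t 19.15 gap 38.0 F [-0.1  0.3 -0. ]
```

The grip may be a little high on the cap, so I'll reopen, go 5 mm lower and grip again.

```bash
python3 -m pendant '0.3 0 0 0 0 0 0; 0.3 0 0 0 0 0 0; 0.3 0 -0.1 0.4 0 0 0; 0.3 0 0 0.2 0 0 0; 1 0 0 0 0 0 0; 1 0 0 0 0 0 0; 1 0 0 0 0 0 0; 1 0 0 0 0 0 0' 50; python3 -c "
from h import go
go(442,-180.5,8,90)"
```

```text
time: 20.15
position: [443.1, -181.2, 5.3]
tool_rot: [0.004, 0.706, 0.708, 0.002]
wrist_force: [-0.3, -0.6, 0.1]
finger_gap: 38.3
pos [ 443.1 -181.2    5.3] turn [0.4 0.2 0.1] shift cm after turn [ 0.07 -0.11 -0.27] t 20.15 gap 38.3 F [-0.3 -0.6  0.1]
```

```bash
python3 -m pendant '1 0 0 -2 0 0 0; 1 0 0 -4 0 0 2; 1 0 0 -4 0 0 2; 1 4.5 1.9 0 0 0 0; 1 4.5 1.9 0 0 0 0; 1 4.5 1.9 0 0 0 0; 1 4.5 1.9 0 0 0 0; 1 4.5 1.9 0 0 0 0; 1 4.5 1.9 0 0 0 0; 1 4.5 1.9 0 0 0 0'; python3 -c "
from h import go
go(619,222,100,86)"
```

```text
time: 21.4
position: [601.2, 130.0, 107.4]
tool_rot: [0.004, 0.734, 0.679, 0.002]
wrist_force: [-0.6, -0.1, 0.3]
finger_gap: 38.3
pos [601.2 130.  107.4] turn [ 0.4  0.2 -0.5] shift cm after turn [9.31 1.14 0.74] t 21.4 gap 38.3 F [-0.6 -0.1  0.3]
```

```bash
python3 -m pendant '1 4 0.5 0 0.4 0.2 -0.5; 1 3.5 0.5 0 0 0 0; 1 1.4 0.1 0 0 0 0; 1 0 0 2 0 0 0; 1 0 0 2 0 0 0; 1 0 0 2 0 0 0; 1 0 0 0.5 0 0 0; 1 0 0 0 0 0 0'
python3 - <<'E'
from h import *
from bench import vision
c=vision.capture("wrist"); cv2.imwrite("pics/w6.png",c["frame"][:,:,::-1])
go(619,222,12,86)
E
```

```text
time: 22.4
position: [617.3, 218.9, 32.8]
tool_rot: [-0.001, 0.731, 0.682, -0.003]
wrist_force: [0.0, 0.8, -0.1]
finger_gap: 38.2
pos [617.4 219.   33. ] turn [-0.4  0.2  0.1] shift cm after turn [0.31 0.14 2.1 ] t 22.45 gap 38.4 F [ 0.4 -0.2 -0.3]
```

View pics/w6.png

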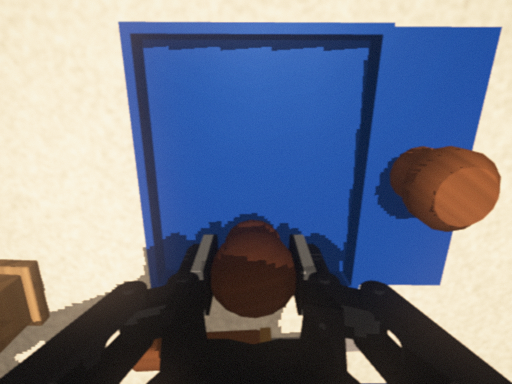

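The held knob is over the lower-y half of the knob tray, inside the walls. Lowering.

```bash
python3 -m pendant '1 0.3 0.2 0.8 0 0 0; 1 0 0 0.7 0 0 0; 1 0 0 0.3 0 0 0; 1 0 0 0.1 0 0 0'
```

```text
time: 22.95
position: [620.9, 222.4, 14.9]
tool_rot: [-0.0, 0.731, 0.682, -0.002]
wrist_force: [0.2, 0.4, -1.0]
finger_gap: 38.6
```

```bash
python3 -m pendant '1 0 0 0.3 0 0 0; 1 0 0 0.1 0 0 0; 1 0 0 0.1 0 0 0; 1 0 0 0.1 0 0 0'
```

```text
time: 23.45
position: [621.1, 222.5, 9.4]
tool_rot: [-0.0, 0.731, 0.682, -0.001]
wrist_force: [-2.6, 0.9, 3.7]
finger_gap: 38.6
```

```bash
python3 -m pendant '0.35 0 0 0 0 0 0; 0.35 0 0 0 0 0 0; 0.35 0 0 0 0 0 0; 0.35 0 0 -1 0 0 0; 0.35 0 0 -3 0 0 0; 0.35 0 0 -4 0 0 0; 0.35 0 0 -2 0 0 0'
python3 - <<'E'
from h import *
from bench import vision
c=vision.capture("wrist"); cv2.imwrite("pics/w7.png",c["frame"][:,:,::-1])
go(392,292,100,90)
E
```

```text
time: 24.32
position: [620.4, 222.3, 111.5]
tool_rot: [-0.001, 0.731, 0.682, -0.003]
wrist_force: [0.2, 0.4, -0.8]
finger_gap: 55.6
pos [621.1 222.5 113.9] turn [-0.1  0.1 -3.9] shift cm after turn [  6.95 -22.91   1.39] t 24.38 gap 55.5 F [-0.1 -0.7  2.3]
```

View pics/w7.png

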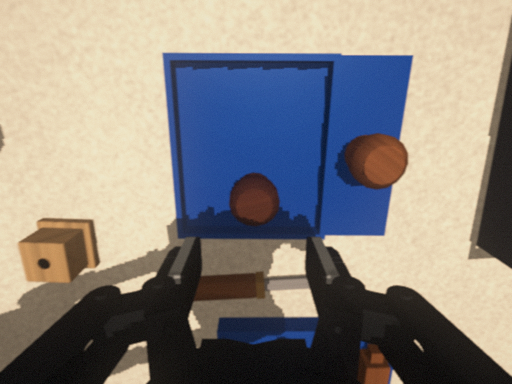

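The dark knob stands upright in the tray at (255,198). On to the light knob.

```bash
python3 -m pendant '0.2 1.2 -4 0 0 0 -4; 0.2 1.2 -4 0 0 0 0; 0.2 1.2 -4 0 0 0 0; 0.2 1.2 -4 0 0 0 0; 0.2 1.2 -4 0 0 0 0; 0.2 0.9 -2.9 0 0 0 0; 0.2 0 0 2 0 0 0; 0.2 0 0 2 0 0 0; 0.2 0 0 0 0 0 0'
python3 - <<'E'
from h import *
from bench import vision
c=vision.capture("wrist"); cv2.imwrite("pics/w8.png",c["frame"][:,:,::-1])
w=world(c); s=w[100:300,180:330].reshape(-1,3); q=s[(s[:,2]>36)&(s[:,2]<50)]; print(len(q),q.mean(0),(q.min(0)+q.max(0))/2)
go(392.5,293,50,90)
E
```

```text
time: 25.5
position: [384.8, 293.5, 64.6]
tool_rot: [-0.001, 0.706, 0.708, -0.005]
wrist_force: [0.1, -0.1, 0.4]
finger_gap: 68.6
2354 [392.22190608 294.32037996  40.49421084] [392.00539614 292.41861652  39.77793829]
pos [385.3 293.8  65.7] turn [-0.4  0.2  0.1] shift cm after turn [-0.08  0.72  1.57] t 25.55 gap 68.3 F [-0.8 -0.1 -0.1]
```

View pics/w8.png

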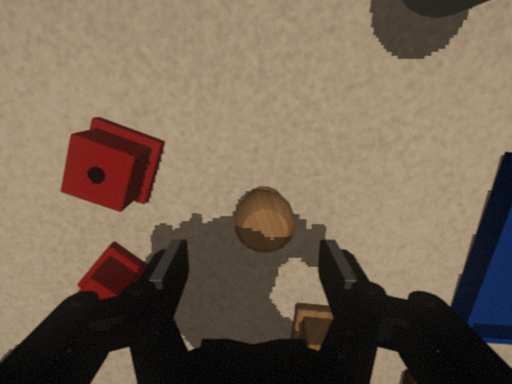

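```bash
python3 -m pendant '0.2 0 0.7 2 -0.4 0 0; 0.2 0 0 2 0 0 0; 0.2 0 0 1.4 0 0 0; 0.2 0 0 0 0 0 0'; python3 -c "
from h import go
go(392,293.5,5,90)"
```

```text
time: 26.05
position: [395.5, 293.3, 11.9]
tool_rot: [0.002, 0.707, 0.707, -0.0]
wrist_force: [0.6, -0.7, 0.6]
finger_gap: 68.6
pos [395.5 293.3  11.9] turn [ 0.2  0.2 -0. ] shift cm after turn [ 0.02 -0.35  0.69] t 26.05 gap 68.6 F [ 0.6 -0.7  0.6]
```

```bash
python3 -m pendant '0.2 0 -0.4 0.5 0 0 0; 0.2 0 0 0.1 0 0 0; 0.2 0 0 0 0 0 0; 1 0 0 0 0 0 0; 1 0 0 0 0 0 0; 1 0 0 0 0 0 0; 1 0 0 0 0 0 0; 1 0 0 0 0 0 0' 50; python3 -c "
from h import go
go(392,293.5,5,90)"
```

```text
time: 27.05
position: [392.9, 294.3, 8.7]
tool_rot: [0.003, 0.707, 0.707, 0.002]
wrist_force: [0.5, 0.3, -1.2]
finger_gap: 38.4
pos [392.9 294.3   8.7] turn [0.4 0.  0. ] shift cm after turn [-0.08 -0.09  0.37] t 27.05 gap 38.4 F [ 0.5  0.3 -1.2]
```

```bash
python3 -m pendant '1 0 0 -2 0 0 0; 1 0 0 -4 0 0 2; 1 0 0 -4 0 0 2; 1 0 4 0 0 0 0; 1 0 4 0 0 0 0; 1 0 4 0 0 0 0; 1 0 4 0 0 0 0; 1 0 4 0 0 0 0; 1 0 0 0 0 0 0'; python3 -c "
from h import go
go(625,290,40,86)"
```

```text
time: 28.18
position: [596.8, 279.5, 110.8]
tool_rot: [0.002, 0.732, 0.682, 0.001]
wrist_force: [-1.5, -0.3, 0.1]
finger_gap: 38.3
pos [596.8 279.5 110.8] turn [ 0.3  0.1 -0. ] shift cm after turn [1.24 2.74 7.08] t 28.18 gap 38.3 F [-1.5 -0.3  0.1]
```

```bash
python3 -m pendant '1 1.2 2.7 0 0 0 0; 1 0 0 2 0 0 0; 1 0 0 2 0 0 0; 1 0 0 2 0 0 0; 1 0 0 1 0 0 0; 1 0 0 0 0 0 0'
python3 - <<'E'
from h import *
from bench import vision
c=vision.capture("wrist"); cv2.imwrite("pics/w9.png",c["frame"][:,:,::-1])
go(625,290,13,86)
E
```

```text
time: 28.92
position: [619.5, 289.5, 33.9]
tool_rot: [0.0, 0.731, 0.682, -0.002]
wrist_force: [0.7, 0.3, 0.8]
finger_gap: 38.1
pos [619.8 289.7  34.6] turn [-0.1  0.2  0. ] shift cm after turn [0.07 0.51 2.16] t 28.98 gap 38.1 F [-0.1 -0.8 -1.3]
```

View pics/w9.png

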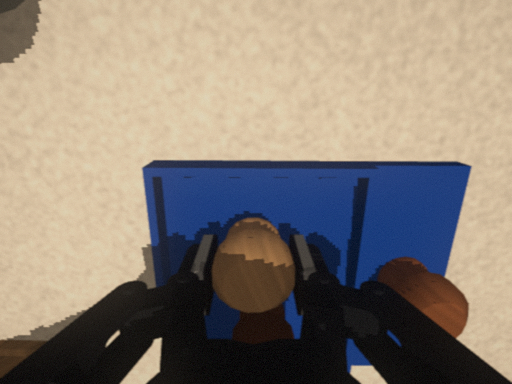

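The light knob is over the upper-y half of the tray, with the wall behind it at row ~165 well clear and the dark knob below at (262,325).

```bash
python3 -m pendant '1 0.1 0.3 0.8 0 0 0; 1 0 0 0.6 0 0 0; 1 0 0 0.2 0 0 0; 1 0 0 0.1 0 0 0'
```

```text
time: 29.48
position: [624.5, 290.9, 19.1]
tool_rot: [0.001, 0.731, 0.682, 0.0]
wrist_force: [-0.5, 0.4, -0.4]
finger_gap: 38.4
```

```bash
python3 -m pendant '1 0 0 0.3 0 0 0; 1 0 0 0.1 0 0 0; 1 0 0 0.1 0 0 0; 1 0 0 0.1 0 0 0'
```

```text
time: 29.98
position: [624.7, 291.0, 13.2]
tool_rot: [0.001, 0.731, 0.682, 0.001]
wrist_force: [0.3, -0.2, -1.0]
finger_gap: 38.2
```

```bash
python3 -m pendant '1 0 0 0.1 0 0 0; 1 0 0 0.1 0 0 0'
```

```text
time: 30.22
position: [624.8, 291.1, 12.5]
tool_rot: [0.001, 0.731, 0.682, 0.001]
wrist_force: [-3.4, -0.9, 6.8]
finger_gap: 37.8
```

```bash
python3 -m pendant '0.35 0 0 0 0 0 0; 0.35 0 0 0 0 0 0; 0.35 0 0 0 0 0 0; 0.35 0 0 -1 0 0 0; 0.35 0 0 -3 0 0 0; 0.35 0 0 -4 0 0 0; 0.35 0 0 -2 0 0 0'
python3 - <<'E'
from h import *
from bench import vision
c=vision.capture("wrist"); cv2.imwrite("pics/w10.png",c["frame"][:,:,::-1])
go(443,180.5,100,83.5)
E
```

```text
time: 31.1
position: [623.5, 290.7, 113.3]
tool_rot: [0.001, 0.731, 0.682, -0.001]
wrist_force: [-0.9, 0.1, 0.0]
finger_gap: 55.4
pos [624.1 291.  115.8] turn [0.1 0.1 2.5] shift cm after turn [-13.03 -16.74   1.58] t 31.15 gap 55.3 F [0.2 0.2 2.5]
```

View pics/w10.png

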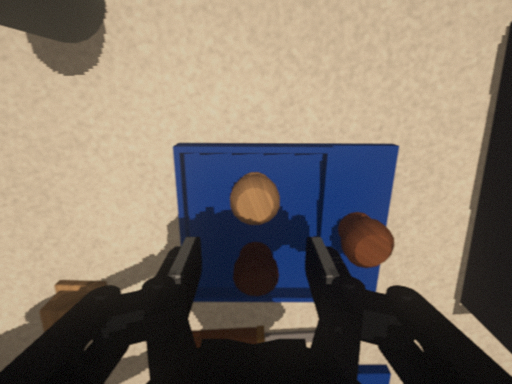

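Both knobs stand in their tray at (255,197) and (256,268). The light foot is last.

```bash
python3 -m pendant '0.2 -2.7 -3.4 0 0 0 2.5; 0.2 -2.7 -3.4 0 0 0 0; 0.2 -2.7 -3.4 0 0 0 0; 0.2 -2.7 -3.4 0 0 0 0; 0.2 -2.2 -2.7 0 0 0 0; 0.2 0 0 1.5 0 0 0; 0.2 0 0 1.5 0 0 0; 0.2 0 0 0 0 0 0'
python3 - <<'E'
from h import *
from bench import vision
c=vision.capture("wrist"); cv2.imwrite("pics/w11.png",c["frame"][:,:,::-1])
w=world(c); s=w[100:300,180:330].reshape(-1,3); q=s[(s[:,2]>36)&(s[:,2]<50)]; a=cv2.minAreaRect((q[:,:2]*100).astype(np.float32)); print(len(q),q.mean(0),np.array(a[0])/100,a[2])
go(443,180.5,50,83.5)
E
```

```text
time: 32.15
position: [442.2, 175.4, 76.0]
tool_rot: [-0.0, 0.746, 0.666, -0.003]
wrist_force: [0.2, 0.0, -0.5]
finger_gap: 68.1
3142 [442.58059658 180.40963118  40.33974125] [442.37339844 179.2209375 ] 84.32190704345703
pos [442.6 175.5  76.7] turn [-0.2  0.2 -0. ] shift cm after turn [ 0.5  -0.02  2.67] t 32.2 gap 68.1 F [-0.6  0.5 -0.1]
```

View pics/w11.png

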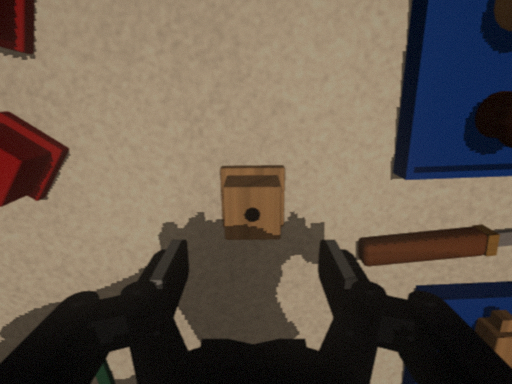

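The light foot, at (252,205), is square to the jaws and centred.

```bash
python3 -m pendant '0.2 0.5 0 1.8 0 0 0.4; 0.2 0 0 2 0 0 0; 0.2 0 0 1.5 0 0 0; 0.2 0 0 0.2 0 0 0; 0.2 0 0 0 0 0 0'; python3 -c "
from h import go
go(443,180,14,83.5)"
```

```text
time: 32.83
position: [444.1, 182.1, 17.7]
tool_rot: [-0.0, 0.749, 0.663, -0.003]
wrist_force: [-1.1, 0.0, 0.3]
finger_gap: 68.4
pos [444.1 182.1  17.7] turn [-0.3  0.2 -0.4] shift cm after turn [-0.22 -0.08  0.37] t 32.83 gap 68.4 F [-1.1  0.   0.3]
```

```bash
python3 -m pendant '0.2 -0.1 -0.1 0.3 0 0 0; 0.2 0 0 0 0 0 0; 1 0 0 0 0 0 0; 1 0 0 0 0 0 0; 1 0 0 0 0 0 0; 1 0 0 0 0 0 0; 1 0 0 0 0 0 0' 50; python3 -m pendant '1 0 0 -2 0 0 0; 1 0 0 -4 0 0 0; 1 0 0 -4 0 0 -9; 1 0 0 0 0 0 0'; python3 -c "
from h import go
go(637,-276,110,93.2)"
```

```text
time: 33.7
position: [444.3, 181.5, 17.0]
tool_rot: [0.0, 0.749, 0.663, -0.001]
wrist_force: [0.0, 0.3, -1.0]
finger_gap: 37.3
time: 34.2
position: [443.5, 181.4, 118.1]
tool_rot: [-0.001, 0.693, 0.721, -0.003]
wrist_force: [0.5, -1.0, 0.5]
finger_gap: 37.2
pos [443.5 181.4 118.1] turn [-0.3  0.2 -0.9] shift cm after turn [-46.75  16.77   0.81] t 34.2 gap 37.2 F [ 0.5 -1.   0.5]
```

```bash
python3 -m pendant '1 -4.2 1.4 0 0 0 -0.9; 1 -4.2 1.4 0 0 0 0; 1 -4.2 1.4 0 0 0 0; 1 -4.2 1.4 0 0 0 0; 1 -4.2 1.4 0 0 0 0; 1 -4.2 1.4 0 0 0 0; 1 -4.2 1.4 0 0 0 0; 1 -4.2 1.4 0 0 0 0; 1 -4.2 1.4 0 0 0 0; 1 -4.2 1.4 0 0 0 0'; python3 -c "
from h import go
go(637,-276,50,93.2)"
```

```text
time: 35.45
position: [603.7, -239.8, 101.9]
tool_rot: [-0.009, 0.69, 0.724, -0.007]
wrist_force: [0.7, 0.2, 0.3]
finger_gap: 37.0
pos [ 603.7 -239.8  101.9] turn [-1.2 -0.2 -0.4] shift cm after turn [-3.8   3.12  5.19] t 35.45 gap 37.0 F [0.7 0.2 0.3]
```

```bash
python3 -m pendant '1 -2 1.5 0 -1.2 -0.2 -0.4; 1 -1.8 1.4 0 0 0 0; 1 0 0 2 0 0 0; 1 0 0 2 0 0 0; 1 0 0 1 0 0 0; 1 0 0 0 0 0 0'
python3 - <<'E'
from h import *
from bench import vision
c=vision.capture("wrist"); cv2.imwrite("pics/w12.png",c["frame"][:,:,::-1])
go(637,-276,21,93.2)
E
```

```text
time: 36.2
position: [630.5, -277.1, 36.8]
tool_rot: [-0.007, 0.69, 0.724, -0.003]
wrist_force: [0.5, -0.0, -0.0]
finger_gap: 37.2
pos [ 630.7 -277.3   37.5] turn [-0.7 -0.4 -0.5] shift cm after turn [0.09 0.63 1.65] t 36.25 gap 37.0 F [-0.7 -0.2  0.1]
```

View pics/w12.png

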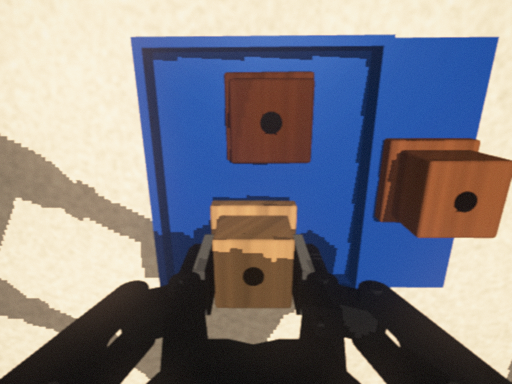

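The held light foot at (253,265) is clear of the dark foot at (270,118) and inside the tray walls. Lowering.

```bash
python3 -m pendant '1 0.1 0.5 0.3 -0.7 -0.4 -0.5; 1 0 0 0.6 0 0 0; 1 0 0 0.2 0 0 0; 1 0 0 0.1 0 0 0'
```

```text
time: 36.75
position: [637.4, -275.9, 27.9]
tool_rot: [0.003, 0.686, 0.727, 0.001]
wrist_force: [0.0, 0.4, -0.9]
finger_gap: 36.8
```

```bash
python3 -m pendant '1 0 0 0.3 0 0 0; 1 0 0 0.1 0 0 0; 1 0 0 0.1 0 0 0; 1 0 0 0.1 0 0 0'
```

```text
time: 37.25
position: [637.5, -276.2, 21.7]
tool_rot: [0.003, 0.686, 0.727, 0.001]
wrist_force: [-1.0, 0.3, -0.2]
finger_gap: 36.8
```

```bash
python3 -m pendant '1 0 0 0.1 0 0 0; 1 0 0 0.1 0 0 0'
```

```text
time: 37.5
position: [637.6, -276.3, 20.8]
tool_rot: [0.003, 0.686, 0.727, 0.001]
wrist_force: [-2.7, 1.5, 7.5]
finger_gap: 37.2
```

```bash
python3 -m pendant '0.35 0 0 0 0 0 0; 0.35 0 0 0 0 0 0; 0.35 0 0 0 0 0 0; 0.35 0 0 -1 0 0 0; 0.35 0 0 -3 0 0 0; 0.35 0 0 -5 0 0 0; 0.35 0 0 -5 0 0 0; 0.35 0 0 -3 0 0 0'; python3 -m pendant '0.35 -1.5 -5 0 0 0 0; 0.35 -1.5 -5 0 0 0 0; 0.35 -1.5 -5 0 0 0 0; 0.35 -3 -5 0 0 0 0; 0.35 -4 -3 0 0 0 0; 0.35 -4 -3 0 0 0 0; 0.35 -4 -3 0 0 0 0; 0.35 0 0 0 0 0 0; 0.35 0 0 0 0 0 0'
python3 - <<'E'
from h import *
from bench import vision
c=vision.capture("top"); 
cv2.imwrite("pics/t9.png",cv2.resize(c["frame"][:,:,::-1],(800,600)))
cv2.imwrite("pics/t9c.png",cv2.resize(c["frame"][75:260,80:440,::-1],None,fx=2.2,fy=2.2))
w=world(c); k=512/800
for n,u,v in (("kl",283,190),("kd",330,200),("fd",585,205),("fl",625,205),("rail",455,195),("block",641,337),("bottle",165,280)): print(n,w[int(v*k),int(u*k)].round(1))
E
```

```text
time: 38.5
position: [635.3, -275.1, 193.4]
tool_rot: [0.0, 0.686, 0.727, -0.0]
wrist_force: [-0.6, 0.2, 0.8]
finger_gap: 55.1
time: 39.62
position: [351.2, -493.1, 205.6]
tool_rot: [0.009, 0.686, 0.728, 0.0]
wrist_force: [0.1, -0.2, 0.0]
finger_gap: 55.5
kl [665.5 283.2   3.7]
kd [647.  205.2   3.5]
fd [ 627.7 -202.9   41.9]
fl [ 628.8 -267.7   39.3]
rail [648.2   1.3  33.3]
block [ 421.3 -285.6   25.1]
bottle [487.4 430.  118. ]
```

View pics/t9.png

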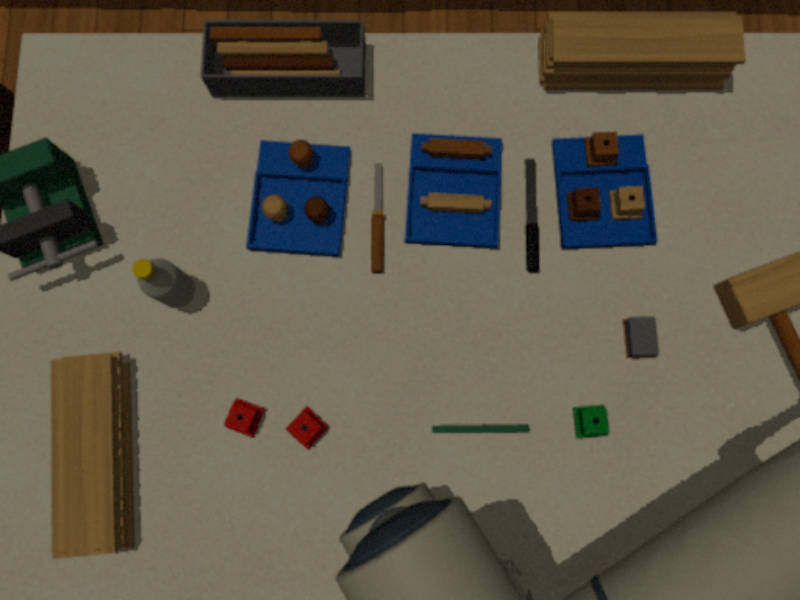

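View pics/t9c.png

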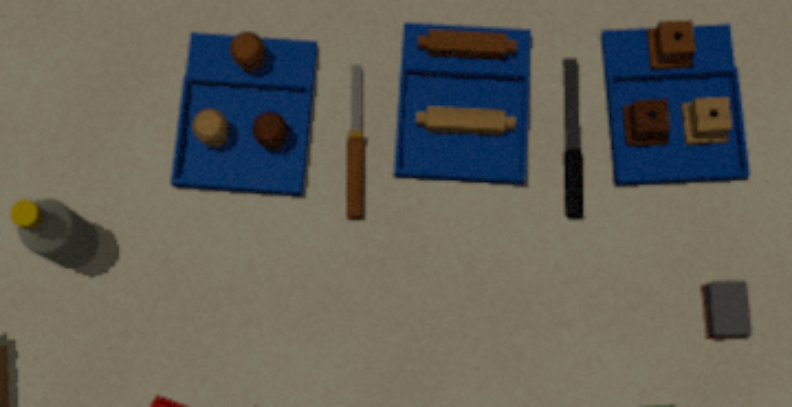

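All parts are in their trays: knobs at (275,207) and (317,210), rail at (456,203), feet at (585,204) and (628,203). The block (641,337), bottle, and red and green pieces look unmoved. I'll check part heights before handing in.

Run:
```python
from h import *
from bench import vision, order
c=vision.capture("top"); w=world(c); k=512/800
for n,u,v,r in (("kl",275,207,18),("kd",317,210,18),("fd",585,204,20),("fl",628,203,20),("rail",456,203,16),("block",641,337,22)):
    s=w[int((v-r)*k):int((v+r)*k),int((u-r)*k):int((u+r)*k)].reshape(-1,3); zt=np.nanpercentile(s[:,2],95); q=s[s[:,2]>zt-6]; print(n,round(zt,1),q.mean(0).round(1),q[:,2].std().round(2))
order.job_done()
```

```text
kl 47.2 [625.9 291.7  45.2] 2.18
kd 47.9 [622.8 222.6  45.7] 2.15
fd 47.2 [ 637.4 -206.    45. ] 2.01
fl 47.0 [ 639.8 -275.1   44.9] 1.92
rail 31.4 [639.4   1.3  29.1] 1.8
block 31.0 [ 422.5 -287.2   28.6] 1.87
the job is handed in; nothing more can be done
```

All five parts are in their trays and the job is handed in, at about 40 s of the 112 s allowed. The rail is in the rail tray, both knobs are in the knob tray, and both feet are in the feet tray.

- **Seating:** in the last top picture the parts lie apart from each other and inside the walls. Their mean top heights are about 45 mm for the knobs and feet and 29 mm for the rail. That is within about 1 mm of sitting flat on the 4 mm tray floor.
- **Other objects:** the sanding block measured at its starting position, within 0.5 mm. The glue bottle is still standing, and the red and green look-alikes look unmoved.
- **Forces:** the wrist force never read above 7.5 N, and the gripper is clear of everything.
- **Disagreement between cameras:** the top and wrist cameras differed by 2 to 5 mm in y at first. I closed in with the wrist camera before each grasp.
- **One repeated grasp:** I gripped the dark knob a second time, 6 mm lower, because the first grip may have been high on the cap.

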